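# Unload the bottle labeller

### The arm

A 6-joint arm with a two-finger parallel gripper is mounted at the origin on a cart in front of the work surface, level with it; the furniture and walls round the work are solid. World frame = base frame: x ahead of the robot, y to its left, z up, the work surface at z = 0. Lengths are in m, angles in rad, forces in N, time in s.
With the tool pointing down it reaches from about 0.35 to 0.775 m from the base axis. Payload 5.5 kg.
Tool frame: the origin (TCP) lies at the very end of the fingers, on their centre line; the grasp point (between the pads) lies ctrl.grasp_offset behind it (ctrl.grasp_offset is the distance from the TCP to the grasp point, in m); x points along the fingers, y is the direction in which the jaws open and shut, and the axes are right-handed (so a half turn about x gives the same grasp; the last joint's range is limited). The gripper opens to 85 mm and grips with 20 to 120 N. Pads are 22 mm wide; open, the fingers measure 114 mm over their backs; the gripper's body (76 mm by 85 mm) begins 54 mm behind the grasp point. The pads swing forward as they close: fully open they stand 13 mm farther back than shut.
Start: joints at [-1.392, 0.313, 0.046, 1.304, 0, 1.431], TCP at [0.18, -0.546, 0.231] pointing down, gripper open.
Joint ranges: [-2.76, 2.76], [-0.86, 1.69], [-1.03, 1.26], [-2.2, 2.34], [-1.47, 1.5], [-3.14, 3.14]. Speed limits (rad/s): [2.57, 2.57, 3.14, 3.14, 3.14, 3.14].

### API

Orientations are given as a unit quaternion [x, y, z, w].
In Python, from plant import ctrl gives the robot as it stands. The module is installed in compiled form; this text tells all that it offers.
- The arm moves only by the shell command python3 -m creep 'ROWS' [OPENING] [FORCE]. ROWS is JSON, a list that holds one entry, the list of rows, each a list of 6 numbers: the shift along the world's x, y, z in cm, then the turn, a rotation vector about the world's x, y, z in rad. In form: [[[tx, ty, tz, ax, ay, az], ...]]. A call has 1 to 12 rows; each row shifts and turns the commanded pose from where the row before left it; what a row does not reach is not made up. A row lasts 1/10 s, in which the tool goes at most 50 mm and 8.59 degrees, less where a joint would pass 70% of its speed; a pose out of reach is approached as far as the arm can. A call is refused whole if a number of a shift passes 5 or a number of a turn 0.15, either way. A call with a gripper value outside its range is refused whole. OPENING is the opening, from 0 (shut) to 1 (fully open), set as the call begins (- or left out, the last holds). The fingers move at their own pace and stop on an object; FORCE is the grip in N (left out, the last holds). Time passes only in rows, so rows that do not move let the fingers close. It gives the time, the measured TCP pose, the force and the opening at its end, in the units of the state.
- ctrl.get_state(): the state, without advancing time (a new reading comes with each control period).
- ctrl.camera(name): name is "scene" or "top"; returns a dict with "pixels" (420x560x3 uint8, red, green, blue), "fx", "fy", "cx", "cy" (pixels), "R" (3x3) and "t" (3): a world point X has camera coordinates R X + t. Camera axes: x right, y down, z forward; pixel columns grow to the right and rows downward; lengths in m; the calibration is good to about 2 mm. A picture is of the moment at which its call begins. There is no depth.
- ctrl.hand_in(): hands the job in, once; it reports no verdict.
The state is a dict: "time": time; "qpos": joint angles; "joint_velocities": joint speeds; "joint_torque": joint torques, N m; "ee_pos": TCP position; "orientation": TCP orientation; "ft_force": force on the tool from outside, world axes, zero at the start; "ft_torque": the same for the moment, N m; "gripper_width": opening from 0.0 (shut) to 1.0 (fully open).
Only numpy, scipy, OpenCV 4.12 (cv2) and the standard library are available. Lean on these libraries where they do the work, as an engineer would, in place of code of your own. Each camera call takes 0.05 s, during which the arm holds its last target.

### The job

The bottle in the labeller is finished. Swing the labeller's red-knobbed lever all the way up to lift the presser wheel off the bottle, then take the bottle out and lay it on its side flat in the blue tote without dropping it, and only then swing the lever all the way back down. Leave the mug, the tin and the spice jar where they stand.

Things in the scene. Friction and masses are not known exactly. Their poses are not given: they have to be found in the camera images.
- labeller: fixed tabletop bottle labeller; origin on the worktop, x from cradle to head, z up. White base x -145..135, y +-60 mm, top 20 mm up. Two black cradle rollers along x -118..-6, at y +-15 mm, tops 43 mm up, carry the bottle. White and grey head x 61..135, y +-46, 132 mm high; paper label roll on its +y side, 129 mm high, out to y 92. The lever is on its -y side.
- lever_pivot (a point): point on the lever's turning axis, in the plane of the lever: 85 mm ahead (+x), -85 mm across (y) and 105 mm up in the labeller's frame. The turning axis runs along the labeller's y.
- presser_lever (a joint): angle of lever and presser arm, one piece: 0 = all the way down (lever level, pointing to the labeller's -x, presser wheel on the bottle), 1.45 = all the way up (stop, nearly upright). Stays where it is left; about 3 N at the knob moves it. The presser arm, 10 mm thick, swings in the labeller's plane y = 0; its 22 mm wheel sits 100 mm from the axis.
- lever_knob (a point): centre of the red knob at the lever's free end: a cylinder 24 mm in diameter and 24 mm long along the labeller's y; it can be pinched on its flat ends from above. 110 mm out from the pivot and, with the lever down, 10 mm above it (115 mm above the worktop).
- bottle: sauce bottle with white cap, 46 mm diameter, 162 mm long, 0.2 to 0.33 kg. Origin: centre of its foot; z runs along it to the cap. Straight body to 109 mm from the foot, then neck and cap 36 mm thick. Starts lying in the cradle along the labeller's x, cap towards the head, axis 62 mm above the worktop. Balances 73 mm from the foot; grip across the body up to 80 mm from it.
- bottle_mid (a point): point on the bottle's axis, 80 mm from the foot.
- tote: open blue plastic tote standing loose on the worktop: 250 mm (its x) by 160 mm (its y), 60 mm high, walls and floor 4 mm; rim 262 x 172 mm outside. Origin at the centre of its underside.
- mug: dark grey and white mug, bystander, 97 mm high; origin at its underside.
- tin: green tin, bystander, 75 mm diameter, 58 mm high; origin at its underside.
- spice_jar: glass spice jar with a red cap, bystander, 45 mm diameter, 106 mm high; origin at its underside.
Not all that is in view belongs to the job. What is shaped like the bottle but orange is not meant.

How it is judged:
On the way, in this order (a step that is already met when the one before it is completed fails the run):
1. the lever is swung all the way up (within 0.23 rad of its upper stop) while the bottle still lies in the cradle (value of joint presser_lever above 1.22 rad and distance between bottle_mid and labeller below 0.11 m), for 0.2 s.
2. the bottle lies on its side in the tote, let go and at rest, with the lever still up (x of bottle_mid in the frame of tote between -0.07 and 0.07 m and y of bottle_mid in the frame of tote between -0.065 and 0.065 m and z of bottle_mid in the frame of tote between 0 and 0.045 m and angle between bottle's own z axis and vertical between 1.37 and 1.77 rad and linear speed of bottle below 0.05 m/s and contact force between bottle and the fingers below 0.05 N and value of joint presser_lever above 1.1 rad), for 0.2 s.
3. the lever is swung all the way back down (within 0.12 rad of its lower stop) (value of joint presser_lever below 0.12 rad), for 0.2 s.
At the end, for the whole second after the job is handed in: Bottle lying on its side in the tote (middle within 70 mm along, 65 mm across of its centre, under 45 mm up; axis within 0.2 rad of level), let go, at rest; lever within 0.12 rad of its lower stop; mug, tin and spice jar upright within 30 mm of their places (x of bottle_mid in the frame of tote between -0.07 and 0.07 m and y of bottle_mid in the frame of tote between -0.065 and 0.065 m and z of bottle_mid in the frame of tote between 0 and 0.045 m and angle between bottle's own z axis and vertical between 1.37 and 1.77 rad and linear speed of bottle below 0.05 m/s and contact force between bottle and the fingers below 0.05 N and value of joint presser_lever below 0.12 rad and angle between each of mug, tin, spice_jar's own z axis and vertical below 0.2 rad); the robot touches nothing.
It fails at once if mug moved more than 30 mm (distance of mug from where it was at the start of the episode above 0.03 m).
It fails at once if tin moved more than 30 mm (distance of tin from where it was at the start of the episode above 0.03 m).
It fails at once if spice jar moved more than 30 mm (distance of spice_jar from where it was at the start of the episode above 0.03 m).
It fails at once if the bottle is dropped (moves faster than 0.9 m/s while the fingers do not touch it) (linear speed of bottle above 0.9 m/s and contact force between bottle and the fingers below 0.05 N).
It also fails if it takes over 69 s, if anything falls off the work surface, if the arm or the gripper's body presses on something with over 40 N, if the wrist force passes 120 N, or if a joint passes its speed limit or range.

## Working session

There is one attempt and no reset: what is moved stays moved. The work goes in short steps, Python scripts to look and compute and a shell command to move; the robot and the scene stay as the last step left them, time stands still between calls to the robot, and variables do not carry over. Pictures are saved under pics/ and viewed, and the job is handed in when it is done.

```bash
mkdir -p pics; cat > h.py <<'E'
from plant import ctrl
import numpy as np, cv2
def snap(n,f):
    c=ctrl.camera(n); p=c["pixels"]; cv2.imwrite("pics/"+f,cv2.cvtColor(p,cv2.COLOR_RGB2BGR)); 
    np.savez("pics/"+f[:-4]+".npz",**{k:np.array(v) for k,v in c.items()}); return c
def load(f): return dict(np.load("pics/"+f+".npz"))
def onplane(c,u,v,z):
    d=np.array([(u-c["cx"])/c["fx"],(v-c["cy"])/c["fy"],1.]); R=np.array(c["R"]);t=np.array(c["t"])
    o=-R.T@t; w=R.T@d; return o+w*(z-o[2])/w[2]
def proj(c,X):
    p=np.array(c["R"])@np.array(X)+np.array(c["t"]); return c["fx"]*p[0]/p[2]+c["cx"],c["fy"]*p[1]/p[2]+c["cy"]
E
python3 - <<'E'
from h import *
for n in("scene","top"):
    c=snap(n,n+"0.png"); R=np.array(c["R"]);print(n,-R.T@np.array(c["t"]),c["fx"],R.round(3).tolist())
s=ctrl.get_state();print(s["ee_pos"],s["orientation"],s["time"],ctrl.grasp_offset)
E
```

```text
scene [-0.48126208 -1.39238953  1.17463553] 518.4935327417006 [[0.791, -0.612, -0.01], [-0.35, -0.439, -0.827], [0.502, 0.658, -0.562]]
top [0.23750847 0.00231431 1.55862923] 400.4422368646973 [[-0.011, -0.997, 0.08], [-0.984, -0.003, -0.179], [0.179, -0.081, -0.981]]
[ 0.18012114 -0.5455607   0.23047338] [-0.69814076 -0.11282976  0.69814504 -0.11163529] 0.1 0.0187
```

View pics/scene0.png

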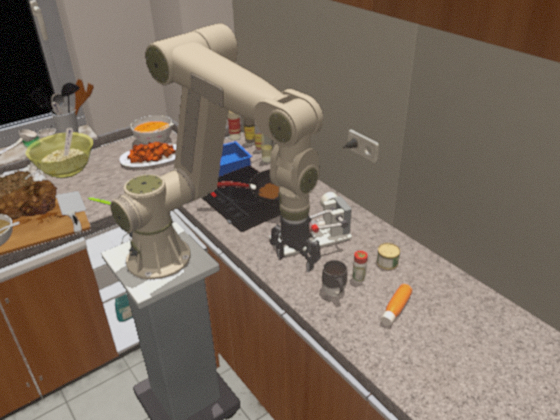

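View pics/top0.png

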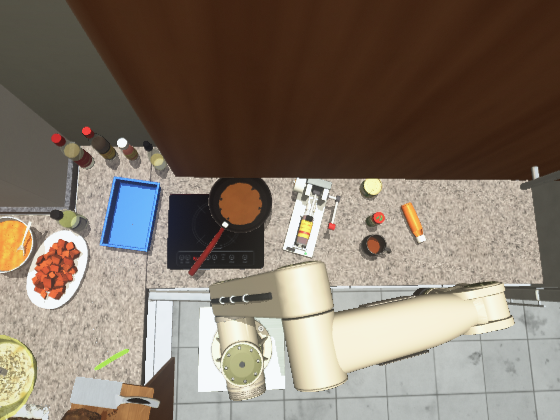

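```bash
python3 - <<'E'
import cv2
a=cv2.imread("pics/top0.png")[160:270,270:400];cv2.imwrite("pics/z1.png",cv2.resize(a,None,fx=6,fy=5.4,interpolation=cv2.INTER_CUBIC))
a=cv2.imread("pics/scene0.png")[180:310,250:420];cv2.imwrite("pics/z2.png",cv2.resize(a,None,fx=4.5,fy=4.5,interpolation=cv2.INTER_CUBIC))
a=cv2.imread("pics/top0.png")[160:270,80:240];cv2.imwrite("pics/z3.png",cv2.resize(a,None,fx=5,fy=5,interpolation=cv2.INTER_CUBIC))
E
```

```text
(no output)
```

View pics/z1.png

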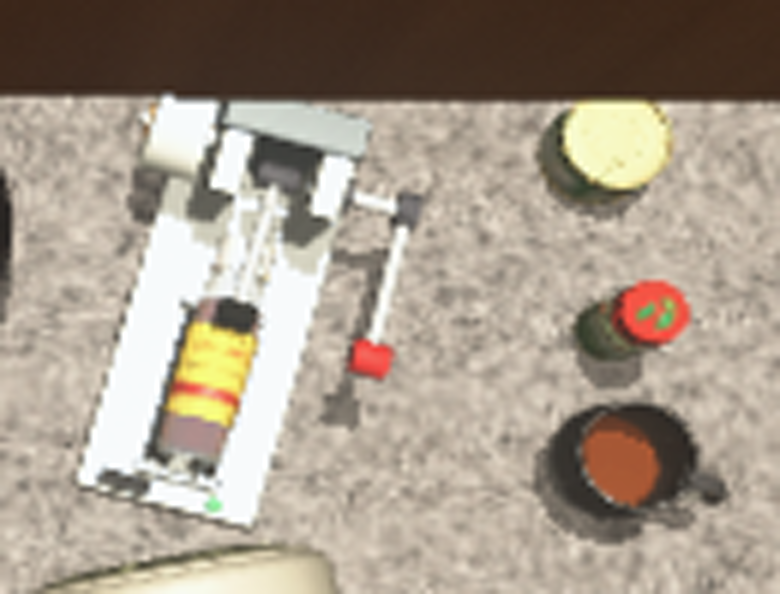

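View pics/z2.png

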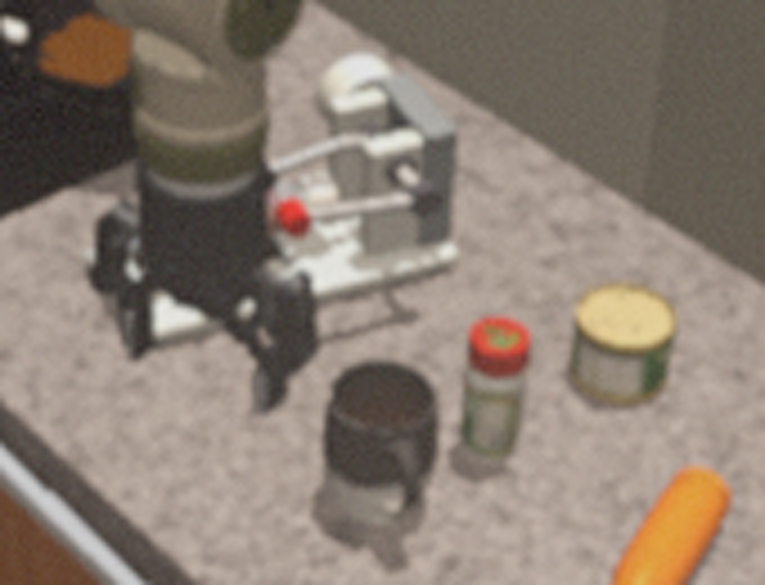

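View pics/z3.png

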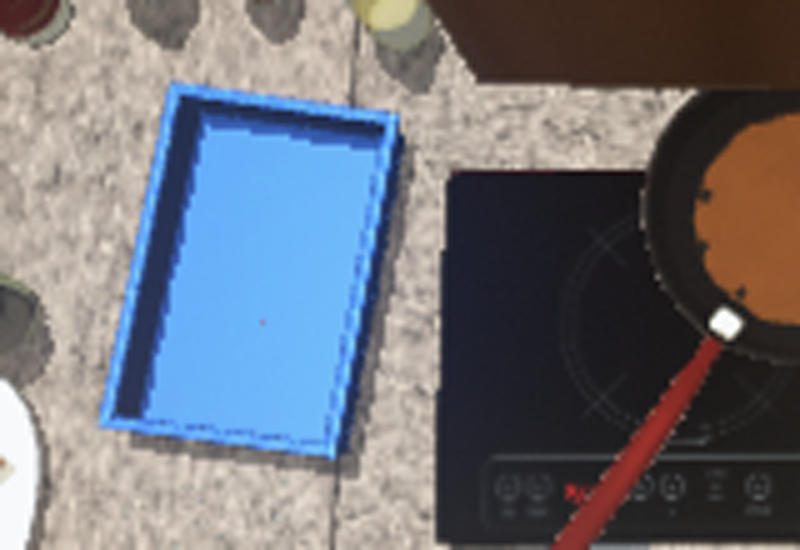

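```bash
python3 - <<'E'
from h import *
t=load("top0");s=load("scene0")
def hsv(c):return cv2.cvtColor(c["pixels"],cv2.COLOR_RGB2HSV)
def red(c,x0,x1,y0,y1):
    h=hsv(c);m=(((h[...,0]<8)|(h[...,0]>172))&(h[...,1]>170)&(h[...,2]>120)).astype(np.uint8)
    w=np.zeros_like(m);w[y0:y1,x0:x1]=1;v,u=np.nonzero(m*w);return u.mean(),v.mean(),len(u)
kt=red(t,325,340,215,240);ks=red(s,305,325,218,238);print(kt,ks)
P=[np.hstack([c["R"],c["t"].reshape(3,1)]) for c in(t,s)]
def n(c,u,v):return np.array([[(u-c["cx"])/c["fx"]],[(v-c["cy"])/c["fy"]]],float)
X=cv2.triangulatePoints(P[0],P[1],n(t,*kt[:2]),n(s,*ks[:2])).ravel();print("knob tri",X[:3]/X[3],"plane",onplane(t,kt[0],kt[1],.115))
f=lambda u,v:(270+u/6,160+v/5.4)
# base corners
A=onplane(t,*f(80,483),.02);B=onplane(t,*f(252,525),.02);print("base corners",A,B,np.linalg.norm(A-B),"yaw from -x edge",np.arctan2(*( (A-B)[[1,0]]))-np.pi/2)
E1=onplane(t,*f(160,205),.02);E2=onplane(t,*f(335,262),.02);print("yaw sides",[np.arctan2(d[1],d[0]) for d in(E1-A,E2-B)])
# tins
# yellow label of bottle
h=hsv(t);m=((h[...,0]>15)&(h[...,0]<35)&(h[...,1]>150)&(h[...,2]>120)).astype(np.uint8);w=np.zeros_like(m);w[210:245,295:318]=1
v,u=np.nonzero(m*w);print("label",u.mean(),v.mean(),len(u),onplane(t,u.mean(),v.mean(),.08))
# tote
m=((h[...,0]>95)&(h[...,0]<125)&(h[...,1]>120)&(h[...,2]>60)).astype(np.uint8);m[:,:90]=0;m[:,170:]=0;m[:165]=0;m[265:]=0
c=max(cv2.findContours(m,0,2)[0],key=cv2.contourArea);print(cv2.boxPoints(cv2.minAreaRect(c)).tolist())
g=lambda u,v:(80+u/5,160+v/5)
Q=[onplane(t,*g(*q),.06) for q in((172,85),(400,116),(335,458),(101,426))];print(np.round(Q,4),np.mean(Q,0),[np.linalg.norm(Q[i]-Q[(i+1)%4]).round(3) for i in range(4)])
d=Q[0]-Q[3]+Q[1]-Q[2];print("tote yaw",np.arctan2(d[1],d[0]))
E
```

```text
(np.float64(331.59090909090907), np.float64(226.04545454545453), 22) (np.float64(314.1578947368421), np.float64(227.05263157894737), 19)
knob tri [ 0.43669509 -0.32811252  0.12262175] plane [ 0.43890358 -0.33058115  0.115     ]
base corners [ 0.36116465 -0.16016983  0.02      ] [ 0.33062732 -0.27104909  0.02      ] 0.11500756010962856 yaw from -x edge -0.2687480046443935
yaw sides [np.float64(-0.2700761093891406), np.float64(-0.3078810978171452)]
label 304.27027027027026 227.0810810810811 37 [ 0.43987031 -0.23425467  0.08      ]
[[99.30769348144531, 244.46151733398438], [113.49999237060547, 173.5], [161.96153259277344, 183.19232177734375], [147.76922607421875, 254.15383911132812]]
[[0.6322 0.4767 0.06  ]
 [0.6098 0.3081 0.06  ]
 [0.3525 0.3447 0.06  ]
 [0.3765 0.5119 0.06  ]] [0.49276233 0.41031262 0.06      ] [np.float64(0.17), np.float64(0.26), np.float64(0.169), np.float64(0.258)]
tote yaw -0.13910899822974157
```

```bash
python3 - <<'E'
from h import *
from scipy.spatial.transform import Rotation as Ro
t=load("top0");s=load("scene0")
f=lambda u,v:(270+u/6,160+v/5.4)
o=np.array([.4853,-.2557,0]);L=Ro.from_euler('z',-.28)
for n,(u,v),z in [("foot",(187,465),.06),("dark neck start",(235,300),.075),("label lo",(205,418),.083),("label hi",(222,325),.083)]:
    print(n,(L.inv().apply(onplane(t,*f(u,v),z)-o)).round(4))
for z in(.3,.4,.5,.6,.7,.8):
    a=onplane(t,200,176,z);b=onplane(t,500,180,z);print(z,a.round(3),b.round(3),proj(s,a),proj(s,b))
q=ctrl.get_state()["orientation"];R=Ro.from_quat(q).as_matrix();print(R.round(3));y=R[:,1];print("jaw yaw",np.arctan2(y[1],y[0]))
y0,y1=[np.arctan2(w[1],w[0]) for w in (y,L.as_matrix()[:,1])]
print("turn needed",(y1-y0+np.pi/2)%np.pi-np.pi/2)
for p,rad in(((365,140),0),((386,225),0)):pass
for X in ([-.025,-.085,.115],[-.145,.06,.02],[-.145,-.06,.02],[.135,.06,.02],[.061,-.046,.132],[-.118,0,.085],[-.038,0,.085]):
    print(X,np.round(proj(t,L.apply(X)+o),1),np.round(proj(s,L.apply(X)+o),1))
E
```

```text
foot [-0.1194 -0.0012  0.06  ]
dark neck start [-0.0008  0.0006  0.075 ]
label lo [-0.0879 -0.001   0.083 ]
label hi [-0.0219  0.005   0.083 ]
0.3 [0.575 0.134 0.3  ] [ 0.571 -0.877  0.3  ] (np.float64(266.23830955440826), np.float64(121.74218804650187)) (np.float64(489.8533950937775), np.float64(251.83245494580564))
0.4 [0.548 0.124 0.4  ] [ 0.545 -0.807  0.4  ] (np.float64(261.1316374087871), np.float64(100.27146997911801)) (np.float64(468.26472424577327), np.float64(212.26881884159266))
0.5 [0.521 0.113 0.5  ] [ 0.518 -0.737  0.5  ] (np.float64(255.60750706173695), np.float64(77.04557219934841)) (np.float64(445.90052861221307), np.float64(171.28394746905062))
0.6 [0.495 0.103 0.6  ] [ 0.492 -0.667  0.6  ] (np.float64(249.6125477364819), np.float64(51.84010025450132)) (np.float64(422.7182553920496), np.float64(128.7998580960462))
0.7 [0.468 0.092 0.7  ] [ 0.465 -0.597  0.7  ] (np.float64(243.08388596827024), np.float64(24.39070617057189)) (np.float64(398.67218063924787), np.float64(84.73275651519566))
0.8 [0.441 0.082 0.8  ] [ 0.439 -0.527  0.8  ] (np.float64(235.94693213018053), np.float64(-5.616217976488173)) (np.float64(373.7131082523395), np.float64(38.992485408804754))
[[-0.     0.313 -0.95 ]
 [ 0.002 -0.95  -0.313]
 [-1.    -0.002 -0.   ]]
jaw yaw -1.2520062927147384
turn needed -0.5987900340801584
[-0.025, -0.085, 0.115] [331.6 226.3] [315.2 229. ]
[-0.145, 0.06, 0.02] [282.8 249.1] [268.2 235.2]
[-0.145, -0.06, 0.02] [312.6 257.5] [280.  254.9]
[0.135, 0.06, 0.02] [301.  181.5] [337.7 217.9]
[0.061, -0.046, 0.132] [328.  200.6] [333.3 213.1]
[-0.118, 0, 0.085] [302.  245.1] [280.7 228.4]
[-0.038, 0, 0.085] [307.3 224.5] [301.9 223.2]
```

```bash
python3 -m creep '[[[2.6,2.2,0,0,0,-0.06],[2.6,2.2,0,0,0,-0.06],[2.6,2.2,0,0,0,-0.06],[2.6,2.2,0,0,0,-0.06],[2.6,2.2,0,0,0,-0.06],[2.6,2.2,0,0,0,-0.06],[2.6,2.1,0,0,0,-0.06],[2.6,2.0,-1,0,0,-0.06],[2.5,2.0,-1,0,0,-0.06],[2.5,2.0,-1,0,0,-0.06],[0,0,0,0,0,0],[0,0,0,0,0,0]]]' 0.65 40
```

```text
time: 1.3
ee_pos: [0.4383, -0.3323, 0.2007]
orientation: [-0.7, 0.098, 0.701, 0.098]
ft_force: [-0.8, -0.2, -0.3]
gripper_width: 0.649
```

```bash
python3 -m creep '[[[0,0.2,-2,0,0,0],[0,0,-2,0,0,0],[0,0,-2,0,0,0],[0,0,0,0,0,0]]]'; python3 - <<'E'
from h import *
snap("top","t1.png");snap("scene","s1.png")
a=cv2.imread("pics/t1.png")[170:260,290:370];b=cv2.imread("pics/s1.png")[180:270,270:350]
cv2.imwrite("pics/z4.png",cv2.resize(np.hstack([a,b]),None,fx=5,fy=5,interpolation=2))
E
```

```text
time: 1.7
ee_pos: [0.436, -0.3306, 0.139]
orientation: [-0.699, 0.099, 0.701, 0.1]
ft_force: [-0.2, 0.5, -0.1]
gripper_width: 0.65
```

View pics/z4.png

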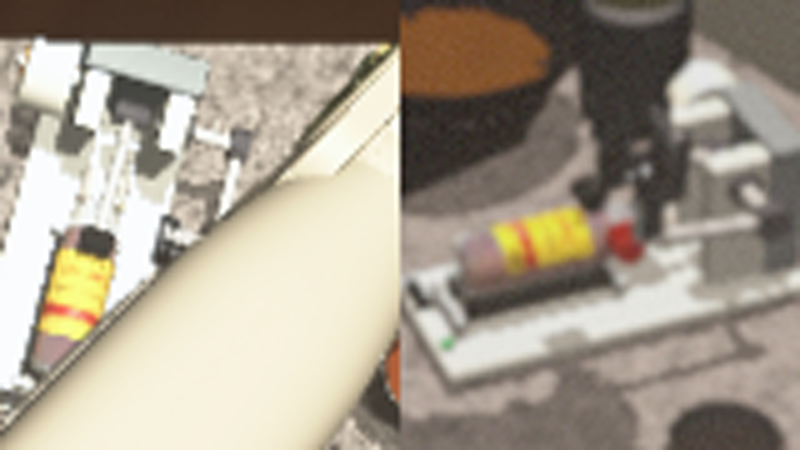

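The scene view shows the open fingers standing on either side of the red knob (zoomed picture, knob about 625,240), and the bottle is still under the wheel. I'll descend and pinch.

```bash
python3 -m creep '[[[0.2,0,-2,0,0,0],[0,0,-2.2,0,0,0],[0,0,0,0,0,0]]]' && python3 -m creep '[[[0,0,0,0,0,0],[0,0,0,0,0,0],[0,0,0,0,0,0],[0,0,0,0,0,0],[0,0,0,0,0,0]]]' 0 40
python3 - <<'E'
import numpy as np
# arc increments, 24 steps over 1.47 rad
r=.11045*100;ex=np.array([np.cos(-.28),np.sin(-.28)])
th=np.linspace(0,1.45,25)+.0907
x=-r*np.cos(th);z=r*np.sin(th)
for dx,dz in zip(np.diff(x),np.diff(z)):print([round(dx*ex[0],2),round(dx*ex[1],2),round(dz,2)])
E
```

```text
time: 2.1
ee_pos: [0.4392, -0.3307, 0.0983]
orientation: [-0.699, 0.099, 0.701, 0.1]
ft_force: [0.2, -0.4, -0.4]
gripper_width: 0.654
time: 2.6
ee_pos: [0.4418, -0.3283, 0.1006]
orientation: [0.701, -0.097, -0.699, -0.1]
ft_force: [4.2, 10.7, 1.1]
gripper_width: 0.267
[np.float64(0.08), np.float64(-0.02), np.float64(0.66)]
[np.float64(0.12), np.float64(-0.03), np.float64(0.66)]
[np.float64(0.15), np.float64(-0.04), np.float64(0.65)]
[np.float64(0.19), np.float64(-0.05), np.float64(0.64)]
[np.float64(0.23), np.float64(-0.07), np.float64(0.62)]
[np.float64(0.26), np.float64(-0.08), np.float64(0.61)]
[np.float64(0.3), np.float64(-0.09), np.float64(0.59)]
[np.float64(0.33), np.float64(-0.1), np.float64(0.57)]
[np.float64(0.36), np.float64(-0.1), np.float64(0.55)]
[np.float64(0.4), np.float64(-0.11), np.float64(0.53)]
[np.float64(0.43), np.float64(-0.12), np.float64(0.5)]
[np.float64(0.45), np.float64(-0.13), np.float64(0.47)]
[np.float64(0.48), np.float64(-0.14), np.float64(0.44)]
[np.float64(0.5), np.float64(-0.15), np.float64(0.41)]
[np.float64(0.53), np.float64(-0.15), np.float64(0.38)]
[np.float64(0.55), np.float64(-0.16), np.float64(0.35)]
[np.float64(0.57), np.float64(-0.16), np.float64(0.31)]
[np.float64(0.58), np.float64(-0.17), np.float64(0.27)]
[np.float64(0.6), np.float64(-0.17), np.float64(0.24)]
[np.float64(0.61), np.float64(-0.18), np.float64(0.2)]
[np.float64(0.62), np.float64(-0.18), np.float64(0.16)]
[np.float64(0.63), np.float64(-0.18), np.float64(0.12)]
[np.float64(0.64), np.float64(-0.18), np.float64(0.08)]
[np.float64(0.64), np.float64(-0.18), np.float64(0.04)]
```

```bash
python3 -m creep '[[[0.1,0.25,0.6,0,0,0],[0.12,-0.03,0.66,0,0,0],[0.15,-0.04,0.65,0,0,0],[0.19,-0.05,0.64,0,0,0],[0.23,-0.07,0.62,0,0,0],[0.26,-0.08,0.61,0,0,0],[0.3,-0.09,0.59,0,0,0],[0.33,-0.1,0.57,0,0,0],[0,0,0,0,0,0]]]'
```

```text
time: 3.5
ee_pos: [0.4581, -0.3329, 0.1494]
orientation: [0.701, -0.099, -0.7, -0.099]
ft_force: [5.5, 0.5, -6.1]
gripper_width: 0.272
```

```bash
python3 -m creep '[[[0.36,-0.1,0.55,0,0,0],[0.4,-0.11,0.53,0,0,0],[0.43,-0.12,0.5,0,0,0],[0.45,-0.13,0.47,0,0,0],[0.48,-0.14,0.44,0,0,0],[0.5,-0.15,0.41,0,0,0],[0.53,-0.15,0.38,0,0,0],[0.55,-0.16,0.35,0,0,0],[0,0,0,0,0,0]]]'; python3 -m creep '[[[0.57,-0.16,0.31,0,0,0],[0.58,-0.17,0.27,0,0,0],[0.6,-0.17,0.24,0,0,0],[0.61,-0.18,0.2,0,0,0],[0.62,-0.18,0.16,0,0,0],[0.63,-0.18,0.12,0,0,0],[0.64,-0.18,0.08,0,0,0],[0,0,0,0,0,0]]]'
```

```text
time: 4.4
ee_pos: [0.4948, -0.3436, 0.1857]
orientation: [0.7, -0.099, -0.7, -0.099]
ft_force: [1.1, 4.8, -6.2]
gripper_width: 0.272
time: 5.2
ee_pos: [0.537, -0.3557, 0.1993]
orientation: [-0.7, 0.099, 0.7, 0.099]
ft_force: [-0.7, 5.5, -6.7]
gripper_width: 0.272
```

```bash
python3 -m creep '[[[0.5,-0.14,0,0,0,0],[0.2,-0.06,0,0,0,0],[0,0,0,0,0,0],[0,0,0,0,0,0],[0,0,0,0,0,0]]]'; python3 - <<'E'
from h import *
snap("scene","s2.png")
b=cv2.imread("pics/s2.png")[160:280,250:400]
cv2.imwrite("pics/z5.png",cv2.resize(b,None,fx=5,fy=5,interpolation=2))
E
```

```text
time: 5.7
ee_pos: [0.5435, -0.3576, 0.1997]
orientation: [-0.7, 0.099, 0.7, 0.099]
ft_force: [-3.1, 5.5, -4.5]
gripper_width: 0.27
```

View pics/z5.png

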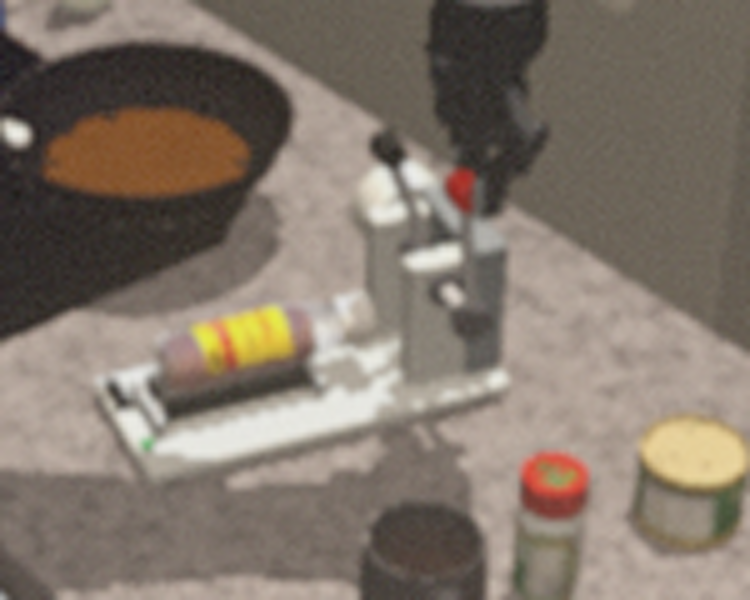

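The lever is upright, with the wheel clear (black wheel at 388,145, knob at 463,188), and the bottle still lies in the cradle. I'll release and go to the bottle.

```bash
python3 -m creep '[[[0,0,0,0,0,0],[0,0,0,0,0,0],[0,0,0,0,0,0],[0,0,1,0,0,0],[0,0,3,0,0,0],[0,0,3,0,0,0],[0,0,1,0,0,0],[0,0,0,0,0,0]]]' 0.65; python3 -m creep '[[[-2,2,0,0,0,0],[-3,3,0,0,0,0],[-3,3,0,0,0,0],[-2,3,0,0,0,0],[0,0,0,0,0,0]]]' 1
```

```text
time: 6.55
ee_pos: [0.5445, -0.359, 0.2816]
orientation: [0.702, -0.1, -0.699, -0.098]
ft_force: [0.1, 0.4, 0.0]
gripper_width: 0.653
time: 7.05
ee_pos: [0.4402, -0.2441, 0.2779]
orientation: [-0.699, 0.098, 0.701, 0.099]
ft_force: [0.2, -0.2, 0.7]
gripper_width: 0.999
```

```bash
python3 -m creep '[[[0.1,0.1,-4,0,0,0],[0,0,-5,0,0,0],[0,0,-5,0,0,0],[0,0,-2,0,0,0],[0,0,0,0,0,0]]]' ; python3 - <<'E'
from h import *
snap("top","t3.png");snap("scene","s3.png")
a=cv2.imread("pics/t3.png")[170:260,280:360];b=cv2.imread("pics/s3.png")[170:260,250:350]
cv2.imwrite("pics/z6.png",cv2.resize(np.hstack([a,b]),None,fx=4.4,fy=4.4,interpolation=2))
E
```

```text
time: 7.55
ee_pos: [0.442, -0.2453, 0.1143]
orientation: [-0.698, 0.098, 0.703, 0.101]
ft_force: [-0.3, -0.5, -0.1]
gripper_width: 0.996
```

View pics/z6.png

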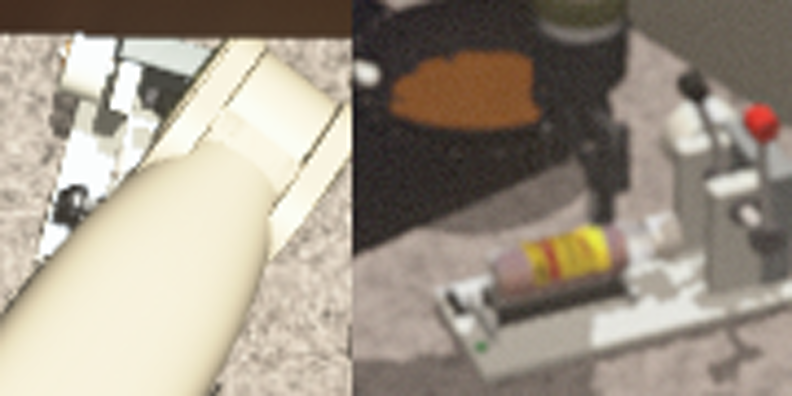

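The lever stays up after release (knob at 762,122), and the near finger is over the bottle's body. I'll descend the rest of the way and grip.

```bash
python3 -m creep '[[[0,0.2,-2,0,0,0],[0,0,-3,0,0,0],[0,0,-2,0,0,0],[0,0,0,0,0,0]]]'
```

```text
time: 8.05
ee_pos: [0.4443, -0.2449, 0.0482]
orientation: [-0.7, 0.099, 0.701, 0.099]
ft_force: [-0.9, 0.0, 0.3]
gripper_width: 0.998
```

```bash
python3 -m creep '[[[0,0,0,0,0,0],[0,0,0,0,0,0],[0,0,0,0,0,0],[0,0,0,0,0,0],[0,0,0,0,0,0],[0,0,0,0,0,0]]]' 0 45
```

```text
time: 8.65
ee_pos: [0.4474, -0.2415, 0.0516]
orientation: [0.703, -0.095, -0.698, -0.101]
ft_force: [4.4, 15.3, 13.0]
gripper_width: 0.511
```

The grip is a few mm high and off-centre (12 to 15 N of force), so I'll re-grip lower.

```bash
python3 -m creep '[[[0,0,0,0,0,0],[0,0,0,0,0,0],[0,0,0,0,0,0],[-0.3,0.4,-0.4,0,0,0],[0,0,0,0,0,0],[0,0,0,0,0,0]]]' 1
```

```text
time: 9.25
ee_pos: [0.441, -0.2408, 0.0444]
orientation: [-0.7, 0.099, 0.7, 0.099]
ft_force: [-1.2, 0.9, 0.1]
gripper_width: 1.0
```

```bash
python3 -m creep '[[[0,0,-0.2,0,0,0],[0,0,0,0,0,0],[0,0,0,0,0,0],[0,0,0,0,0,0],[0,0,0,0,0,0],[0,0,0,0,0,0]]]' 0 45
```

```text
time: 9.85
ee_pos: [0.4419, -0.2398, 0.0431]
orientation: [0.7, -0.098, -0.7, -0.1]
ft_force: [1.6, 4.8, 4.3]
gripper_width: 0.513
```

```bash
python3 -m creep '[[[0,0,0.5,0,0,0],[0,0,1,0,0,0],[0,0,2,0,0,0],[0,0,3,0,0,0],[0,0,3,0,0,0],[0,0,3,0,0,0],[0,0,3,0,0,0],[0,0,3,0,0,0],[0,0,2,0,0,0],[0,0,0.5,0,0,0],[0,0,0,0,0,0]]]' - 60; python3 - <<'E'
from h import *
snap("scene","s4.png")
b=cv2.imread("pics/s4.png")[100:280,220:400]
cv2.imwrite("pics/z7.png",cv2.resize(b,None,fx=3.3,fy=3.3,interpolation=2))
E
```

```text
time: 10.95
ee_pos: [0.4417, -0.2414, 0.2535]
orientation: [0.701, -0.1, -0.7, -0.099]
ft_force: [-0.2, 0.0, -2.4]
gripper_width: 0.51
```

View pics/z7.png

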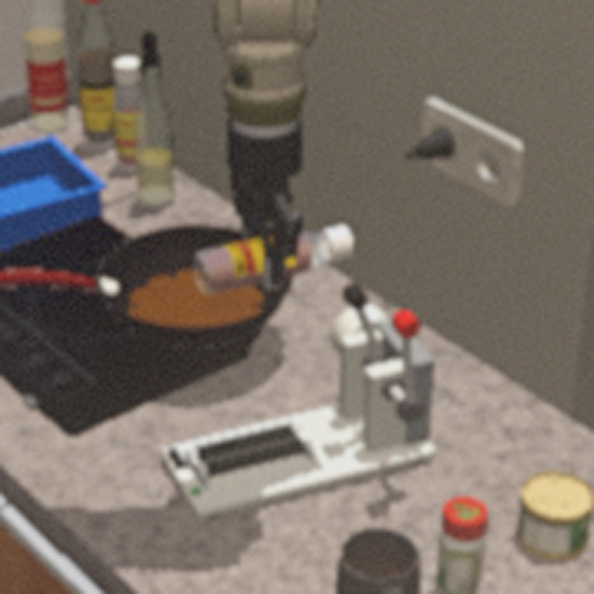

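The bottle is held level (body about 270,260) and the cradle is empty. The knob is still up at (405,322). I'll carry it to the tote.

```bash
python3 -m creep '[[[0.2,1,0,0,0,0],[0.3,2.5,0,0,0,0.01],[0.3,4,0,0,0,0.01],[0.3,4,0,0,0,0.01],[0.3,4,0,0,0,0.01],[0.3,4,0,0,0,0.01],[0.3,4,0,0,0,0.01],[0.3,4,0,0,0,0.01],[0.3,4,0,0,0,0.01],[0.3,4,0,0,0,0.01],[0.3,4,0,0,0,0.01],[0.3,4,0,0,0,0.01]]]'; python3 -m creep '[[[0.3,4,0,0,0,0.01],[0.3,4,0,0,0,0.01],[0.3,4,0,0,0,0.01],[0.2,4,0,0,0,0],[0,3,0,0,0,0],[0,1.5,0,0,0,0],[0,0.5,0,0,0,0],[0,0,0,0,0,0],[0,0,0,0,0,0]]]'
```

```text
time: 12.2
ee_pos: [0.4629, 0.0901, 0.2515]
orientation: [-0.706, -0.018, 0.707, 0.042]
ft_force: [0.6, 0.2, -2.5]
gripper_width: 0.507
time: 13.1
ee_pos: [0.482, 0.1955, 0.2531]
orientation: [-0.698, -0.106, 0.708, 0.011]
ft_force: [0.1, 0.6, -2.2]
gripper_width: 0.505
```

```bash
python3 - <<'E'
from h import *
from scipy.spatial.transform import Rotation as Ro
s=ctrl.get_state();print(np.round(s["qpos"],3),np.round(s["joint_velocities"],3));print(Ro.from_quat(s["orientation"]).as_matrix().round(3))
E
```

```text
[ 0.134  0.184 -0.08   1.309  0.165  3.141] [-0.005 -0.001 -0.001 -0.001  0.001  0.001]
[[-0.024  0.133 -0.991]
 [ 0.162 -0.977 -0.135]
 [-0.986 -0.164  0.002]]
```

Joint 6 hit its range, which left the tool slightly tilted. I'll level it and turn it half round, so the bottle lies cap towards the robot, which is equally acceptable.

```bash
python3 -m creep '[[[0,0,0,-0.08,-0.012,0.14],[0,0.5,0,-0.082,-0.012,0.1],[0.1,0.8,0,0,0,0.14],[0.1,1,0,0,0,0.14],[0.1,1,0,0,0,0.14],[0.1,1,0,0,0,0.14],[0.1,1,0,0,0,0.14],[0.1,1,0,0,0,0.14],[0.1,1,0,0,0,0.14],[0.1,1,0,0,0,0.14],[0,0,0,0,0,0],[0,0,0,0,0,0]]]'; python3 - <<'E'
from h import *
from scipy.spatial.transform import Rotation as Ro
s=ctrl.get_state();print(np.round(s["qpos"],3));R=Ro.from_quat(s["orientation"]).as_matrix();print(R.round(3),np.arctan2(R[1,1],R[0,1]))
E
```

```text
time: 14.3
ee_pos: [0.4901, 0.2785, 0.2531]
orientation: [-0.515, -0.475, 0.529, -0.479]
ft_force: [0.8, -0.5, -2.3]
gripper_width: 0.502
[ 0.382  0.302  0.083  1.369 -0.014  2.043]
[[-0.011  0.996 -0.09 ]
 [-0.019 -0.09  -0.996]
 [-1.    -0.009  0.02 ]] -0.0900732898995167
```

```bash
python3 -m creep '[[[0.1,1,0,0.019,-0.011,0.12],[0.1,1.2,0,0,0,0.14],[0.1,1.2,0,0,0,0.14],[0.1,1.2,0,0,0,0.14],[0.1,1.2,0,0,0,0.14],[0.1,1.2,0,0,0,0.14],[0.1,1.2,0,0,0,0.14],[0.1,1.2,0,0,0,0.14],[0.1,1.2,0,0,0,0.14],[0.1,1.2,0,0,0,0.14],[0,1.2,0,0,0,0.14],[0,0,0,0,0,0]]]'; python3 -m creep '[[[0,0,-2,0,0,0],[0,0,-4,0,0,0],[0,0,-4,0,0,0],[0,0,-2,0,0,0],[0,0,0,0,0,0]]]'; python3 - <<'E'
from h import *
from scipy.spatial.transform import Rotation as Ro
s=ctrl.get_state();print(np.round(s["qpos"],3));R=Ro.from_quat(s["orientation"]).as_matrix();print(R.round(3),np.arctan2(R[1,1],R[0,1]))
snap("top","t5.png");snap("scene","s5.png")
a=cv2.imread("pics/t5.png")[150:290,80:200];b=cv2.imread("pics/s5.png")[100:240,180:320]
cv2.imwrite("pics/z8.png",cv2.resize(np.hstack([a,b]),None,fx=3,fy=3,interpolation=2))
E
```

```text
time: 15.5
ee_pos: [0.5002, 0.4093, 0.2528]
orientation: [0.05, 0.705, -0.048, 0.705]
ft_force: [-0.4, -0.8, -2.4]
gripper_width: 0.506
time: 16.0
ee_pos: [0.4978, 0.4063, 0.1291]
orientation: [0.049, 0.707, -0.052, 0.703]
ft_force: [-0.9, -1.0, -2.9]
gripper_width: 0.508
[5.590e-01 4.920e-01 6.200e-02 1.147e+00 1.000e-03 7.020e-01]
[[-0.006  0.142  0.99 ]
 [-0.003  0.99  -0.142]
 [-1.    -0.004 -0.005]] 1.428119293362986
```

View pics/z8.png

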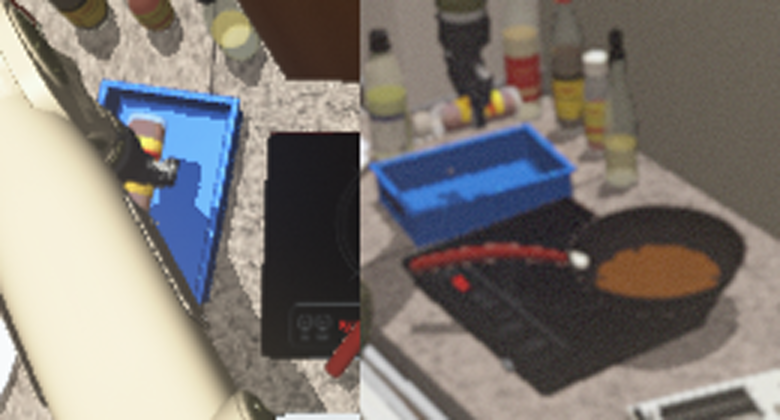

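The bottle is held level over the tote, in line with its long sides, foot at the far end (top view, bottle about 148,160). I'll lower it.

```bash
python3 -m creep '[[[0.1,0.2,-2,0,0,0],[0.1,0.1,-3,0,0,0],[0,0,-2,0,0,0],[0,0,-2,0,0,0],[0,0,-1,0,0,0],[0,0,-0.5,0,0,0],[0,0,-0.5,0,0,0],[0,0,0,0,0,0]]]'
```

```text
time: 16.9
ee_pos: [0.5025, 0.4122, 0.0237]
orientation: [0.049, 0.705, -0.048, 0.706]
ft_force: [-0.4, -0.2, -2.3]
gripper_width: 0.505
```

```bash
python3 -m creep '[[[0,0,-0.4,0,0,0],[0,0,-0.4,0,0,0],[0,0,0,0,0,0]]]'; python3 -m creep '[[[0,0,-0.2,0,0,0],[0,0,-0.2,0,0,0],[0,0,0,0,0,0]]]'
```

```text
time: 17.2
ee_pos: [0.5018, 0.4118, 0.0147]
orientation: [0.049, 0.705, -0.048, 0.705]
ft_force: [-0.7, 0.7, -2.3]
gripper_width: 0.508
time: 17.5
ee_pos: [0.5019, 0.4119, 0.0107]
orientation: [0.049, 0.705, -0.048, 0.705]
ft_force: [0.4, 1.0, -1.8]
gripper_width: 0.509
```

```bash
python3 -m creep '[[[0,0,-0.1,0,0,0],[0,0,-0.1,0,0,0],[0,0,0,0,0,0]]]'
```

```text
time: 17.8
ee_pos: [0.502, 0.412, 0.0089]
orientation: [0.049, 0.705, -0.048, 0.706]
ft_force: [0.4, -0.7, -2.0]
gripper_width: 0.508
```

```bash
python3 -m creep '[[[0,0,-0.15,0,0,0],[0,0,0,0,0,0]]]'
```

```text
time: 18.0
ee_pos: [0.5022, 0.4121, 0.0085]
orientation: [0.049, 0.705, -0.048, 0.706]
ft_force: [-1.4, -0.5, 3.9]
gripper_width: 0.509
```

The contact force changed sign, so the bottle is resting on the tote's floor. I'll open and retreat.

```bash
python3 -m creep '[[[0,0,0,0,0,0],[0,0,0,0,0,0],[0,0,0,0,0,0],[0,0,0,0,0,0],[0,0,0,0,0,0],[0,0,1,0,0,0],[0,0,2,0,0,0],[0,0,4,0,0,0],[0,0,4,0,0,0],[0,0,4,0,0,0],[0,0,4,0,0,0],[0,0,4,0,0,0]]]' 1; python3 -m creep '[[[0,-3,1,0,0,0],[0,-4,0,0,0,0],[0,-4,0,0,0,0],[0,-4,0,0,0,0],[0,-4,0,0,0,0],[0,-4,0,0,0,0],[0,-4,0,0,0,0],[0,0,0,0,0,0]]]' 0.65; python3 - <<'E'
from h import *
s=ctrl.get_state();print(np.round(s["qpos"],3))
snap("top","t6.png");snap("scene","s6.png")
a=cv2.imread("pics/t6.png")[150:290,80:200];b=cv2.imread("pics/s6.png")[120:260,200:360]
cv2.imwrite("pics/z9.png",cv2.resize(np.hstack([a,b]),None,fx=2.8,fy=2.8,interpolation=2))
E
```

```text
time: 19.2
ee_pos: [0.5018, 0.4119, 0.2403]
orientation: [0.049, 0.705, -0.048, 0.706]
ft_force: [1.0, 0.6, 0.4]
gripper_width: 1.001
time: 20.0
ee_pos: [0.5021, 0.1382, 0.2486]
orientation: [0.051, 0.705, -0.05, 0.706]
ft_force: [-0.3, 0.0, 0.9]
gripper_width: 0.65
[ 0.114  0.202 -0.059  1.308  0.     0.257]
```

View pics/z9.png

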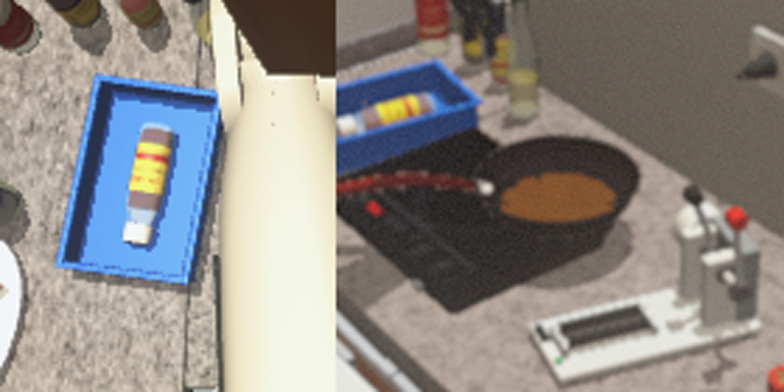

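The bottle lies flat, centred in the tote, clear of the walls (top view, 148,185), and the lever is still up (knob 737,217). Back to the knob.

```bash
python3 -m creep '[[[0.3,-3,1,0,0,-0.01],[0.3,-4,1,0,0,-0.01],[0.3,-4,1,0,0,-0.01],[0.3,-4,0.2,0,0,-0.01],[0.3,-4,0,0,0,-0.01],[0.3,-4,0,0,0,-0.01],[0.3,-4,0,0,0,-0.01],[0.3,-4,0,0,0,-0.01],[0.3,-4,0,0,0,-0.01],[0.3,-4,0,0,0,-0.01],[0.3,-4,0,0,0,-0.01],[0.3,-3,0,0,0,-0.01]]]'; python3 -m creep '[[[0.3,-2.5,0,0,0,-0.01],[0.1,-1.2,0,0,0,-0.01],[0,0,0,0,0,0],[0,0,0,0,0,0]]]'; python3 - <<'E'
from h import *
from scipy.spatial.transform import Rotation as Ro
s=ctrl.get_state();R=Ro.from_quat(s["orientation"]).as_matrix();print(np.round(s["qpos"],3),R.round(3),np.arctan2(R[1,1],R[0,1]))
E
```

```text
time: 21.3
ee_pos: [0.5392, -0.319, 0.2795]
orientation: [0.091, 0.701, -0.09, 0.702]
ft_force: [0.3, -0.3, 0.3]
gripper_width: 0.648
time: 21.7
ee_pos: [0.5425, -0.3535, 0.2795]
orientation: [0.098, 0.7, -0.096, 0.7]
ft_force: [-0.7, 0.5, 0.2]
gripper_width: 0.65
[-0.702  0.46   0.38   1.491  0.002 -0.427] [[ 0.001  0.272  0.962]
 [ 0.002  0.962 -0.272]
 [-1.     0.002 -0.   ]] 1.295082198851313
```

```bash
python3 -m creep '[[[0,-0.6,-2,0,0,0],[0,0,-2,0,0,0],[0,0,-2,0,0,0],[0,0,-2,0,0,0],[0,0,0,0,0,0]]]' && python3 -m creep '[[[0,0,0,0,0,0],[0,0,0,0,0,0],[0,0,0,0,0,0],[0,0,0,0,0,0],[0,0,0,0,0,0]]]' 0 40
```

```text
time: 22.2
ee_pos: [0.541, -0.3579, 0.1971]
orientation: [0.099, 0.702, -0.095, 0.699]
ft_force: [-1.2, -0.2, -0.3]
gripper_width: 0.65
time: 22.7
ee_pos: [0.5436, -0.3577, 0.2017]
orientation: [0.099, 0.699, -0.095, 0.702]
ft_force: [3.2, 9.7, 3.8]
gripper_width: 0.271
```

```bash
python3 -m creep '[[[-0.6,0.35,-0.04,0,0,0],[-0.64,0.18,-0.08,0,0,0],[-0.63,0.18,-0.12,0,0,0],[-0.62,0.18,-0.16,0,0,0],[-0.61,0.18,-0.2,0,0,0],[-0.6,0.17,-0.24,0,0,0],[-0.58,0.17,-0.27,0,0,0],[-0.57,0.16,-0.31,0,0,0],[0,0,0,0,0,0]]]'; python3 -m creep '[[[-0.55,0.16,-0.35,0,0,0],[-0.53,0.15,-0.38,0,0,0],[-0.5,0.15,-0.41,0,0,0],[-0.48,0.14,-0.44,0,0,0],[-0.45,0.13,-0.47,0,0,0],[-0.43,0.12,-0.5,0,0,0],[-0.4,0.11,-0.53,0,0,0],[-0.36,0.1,-0.55,0,0,0],[0,0,0,0,0,0]]]'
```

```text
time: 23.6
ee_pos: [0.4957, -0.3439, 0.1891]
orientation: [0.098, 0.698, -0.096, 0.703]
ft_force: [2.4, 6.9, 7.3]
gripper_width: 0.268
time: 24.5
ee_pos: [0.4565, -0.3326, 0.1513]
orientation: [0.099, 0.7, -0.096, 0.701]
ft_force: [-3.4, 7.7, 6.7]
gripper_width: 0.27
```

```bash
python3 -m creep '[[[-0.33,0.1,-0.57,0,0,0],[-0.3,0.09,-0.59,0,0,0],[-0.26,0.08,-0.61,0,0,0],[-0.23,0.07,-0.62,0,0,0],[-0.19,0.05,-0.64,0,0,0],[-0.15,0.04,-0.65,0,0,0],[-0.12,0.03,-0.66,0,0,0],[-0.05,0.02,-0.66,0,0,0],[0,0,-0.2,0,0,0],[0,0,0,0,0,0],[0,0,0,0,0,0]]]'
```

```text
time: 25.6
ee_pos: [0.4398, -0.3278, 0.1015]
orientation: [0.098, 0.7, -0.096, 0.701]
ft_force: [-10.5, 12.5, 25.0]
gripper_width: 0.272
```

The lever is against its lower stop (25 N, TCP z the same as at the first pinch, within 1 mm). I'll release and retreat.

```bash
python3 -m creep '[[[0,0,0.1,0,0,0],[0,0,0,0,0,0],[0,0,0,0,0,0],[0,0,0,0,0,0],[0,0,1,0,0,0],[0,0,3,0,0,0],[0,0,4,0,0,0],[0,0,4,0,0,0],[0,0,4,0,0,0],[0,0,4,0,0,0],[0,0,0,0,0,0]]]' 0.65;python3 -m creep '[[[-1,5,0,0,0,0],[-1,5,0,0,0,0],[0,5,0,0,0,0],[0,5,0,0,0,0],[0,5,0,0,0,0],[0,0,0,0,0,0],[0,0,0,0,0,0]]]'; python3 - <<'E'
from h import *
s=ctrl.get_state();print(np.round(s["qpos"],3))
t=snap("top","t7.png");snap("scene","s7.png")
a=cv2.imread("pics/t7.png")[160:270,80:400];b=cv2.imread("pics/s7.png")[130:320,180:500]
cv2.imwrite("pics/z10.png",cv2.resize(np.vstack([a,b]),None,fx=1.95,fy=1.95,interpolation=2))
h=cv2.cvtColor(t["pixels"],cv2.COLOR_RGB2HSV);m=((h[...,0]<8)|(h[...,0]>172))&(h[...,1]>170)&(h[...,2]>120)
v,u=np.nonzero(m[215:240,322:342]);print("knob px",u.mean()+322,v.mean()+215,len(u))
E
```

```text
time: 26.7
ee_pos: [0.442, -0.3316, 0.3048]
orientation: [0.096, 0.697, -0.099, 0.704]
ft_force: [0.5, 0.0, 0.0]
gripper_width: 0.648
time: 27.4
ee_pos: [0.4206, -0.0807, 0.2983]
orientation: [0.097, 0.7, -0.096, 0.701]
ft_force: [-0.2, -0.0, 0.3]
gripper_width: 0.647
[-3.780e-01  1.400e-02 -1.520e-01  1.404e+00  1.000e-03 -1.050e-01]
knob px 331.52 226.08 25
```

View pics/z10.png

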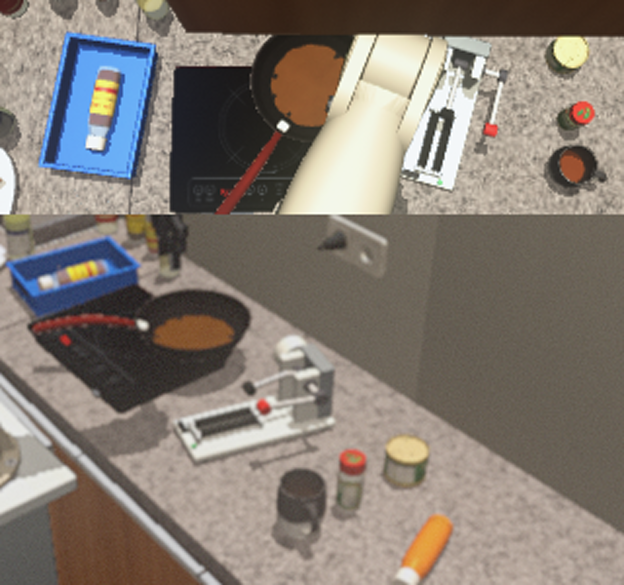

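The knob is back at (331.5, 226.1) against (331.6, 226.0) at the start. The bottle lies flat in the tote and the mug, tin and jar are upright. One check from the side view before handing in.

```bash
python3 - <<'E'
from h import *
for f in("scene0","s7"):
    h=cv2.cvtColor(load(f)["pixels"],cv2.COLOR_RGB2HSV);m=((h[...,0]<8)|(h[...,0]>172))&(h[...,1]>170)&(h[...,2]>120)
    for (x0,x1,y0,y1) in((305,325,218,238),(350,372,245,268)):
        v,u=np.nonzero(m[y0:y1,x0:x1]);print(f,u.mean()+x0,v.mean()+y0,len(u))
print(ctrl.get_state()["ft_force"]);ctrl.hand_in()
E
```

```text
scene0 314.1578947368421 227.05263157894737 19
scene0 359.375 256.0 24
s7 314.2307692307692 227.6153846153846 13
s7 359.57142857142856 255.57142857142858 14
[ 0.47809482 -1.19058531 -0.28916207]
the job is handed in; nothing more can be done
```

The job is done and handed in at about 27.5 s of the 69 s allowed; no verdict was reported.

I swung the lever up by its knob, to about 1.41 rad by TCP position and then a little further towards the stop. I then lifted the bottle out, laid it in the blue tote, released it, and swung the lever back down.

**What the last checks showed**
- **Lever:** it came to rest against its lower stop. The knob is within 0.6 px of its starting place in both views.
- **Bottle:** it lies flat in the tote near its centre, clear of the walls.
- **Bystanders:** the mug, tin and spice jar stand upright. By pixel position I compared only the jar's cap, which matched its start within 0.5 px.
- **Robot:** it is standing clear of everything. Wrist force was about 1 N, within the reading noise.

**What went differently on the way**
- **First bottle grip:** it was a few millimetres too high, so I opened and gripped again lower.
- **Carrying to the tote:** joint 6 reached the end of its range and tilted the tool slightly. I levelled it and turned it half round, so the bottle lies with its cap towards the robot.

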